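# Hang a washed tube on the drying peg and set the air valve

### The arm

A 6-joint arm with a two-finger parallel gripper is mounted at the origin on a cart in front of the work surface, level with it; the furniture and walls round the work are solid. World frame = base frame: x ahead of the robot, y to its left, z up, the work surface at z = 0. Lengths are in m, angles in rad, forces in N, time in s.
With the tool pointing down it reaches from about 0.225 to 0.725 m from the base axis. Payload 3.1 kg.
Tool frame: the origin (TCP) lies between the finger pads, 19 mm behind the fingertips; this is the grasp point; z points along the fingers, y is the direction in which the jaws open and shut (so a half turn about z gives the same grasp; the last joint's range is limited). The gripper opens to 85 mm and grips with 20 to 120 N. Pads are 22 mm wide; open, the fingers measure 114 mm over their backs; the gripper's body (76 mm by 85 mm) begins 54 mm behind the grasp point. The pads swing forward as they close: fully open they stand 13 mm farther back than shut.
Start: joints at [1.199, 0.048, 0.099, 1.622, 0, 1.443], TCP at [0.127, 0.509, 0.25] pointing down, gripper open.
Joint ranges: [-2.91, 2.91], [-0.99, 1.94], [-1.21, 1.42], [-2.12, 2.29], [-1.49, 1.47], [-3.14, 3.14]. Speed limits (rad/s): [2.79, 2.79, 3.14, 3.14, 3.14, 3.14].

### API

Orientations are given as a unit quaternion [x, y, z, w].
In Python, from bench import manip gives the robot as it stands.
- The arm moves only by the tool send_rows, never from a script. Its argument "commands" is a list of rows, each an object with "hand": the finger opening in cm, from 0 to 8.54; "slide": the shift along the tool's x, y, z in cm, a list of three; "angular": the turn, a rotation vector about the tool's x, y, z in degrees, a list of three. In form: [{"hand": hand, "slide": [tx, ty, tz], "angular": [ax, ay, az]}, ...]. A call has 1 to 12 rows; each row is the pose to reach, as a shift and turn from the pose commanded when the call began, along the tool's axes at that moment; what a row does not reach only later rows make up. A row lasts 1/8 s, in which the tool goes at most 62.5 mm and 10.7 degrees, less where a joint would pass 70% of its speed; a pose out of reach is approached as far as the arm can. A call with a gripper value outside its range is refused whole. The fingers move at their own pace and stop on an object; "newtons" is the grip in N (left out, the last holds). Time passes only in rows, so rows that repeat a pose let the fingers close. It gives the time, the measured TCP pose, the force and the opening at its end, in the units of the state.
- manip.get_state(): the state, without advancing time (a new reading comes with each control period).
- manip.get_image(name): name is "side" or "top" or "wrist"; returns the picture (480x640x3 uint8, red, green, blue); there is no depth.
- manip.calibration(name): a dict with "fx", "fy", "cx", "cy" (pixels), "rvec" (rotation vector, rad) and "tvec" (3), from world to camera coordinates, as OpenCV has them. Camera axes: x right, y down, z forward; pixel columns grow to the right and rows downward; lengths in m; the calibration is good to about 2 mm. A picture is of the moment at which its call begins: read the wrist's pose just before it. calibration takes no time and is no camera call; for the wrist camera it gives the pose at the moment of the call.
- manip.hand_in(): hands the job in, once; it reports no verdict.
Trained networks look in the newest picture that a camera, given by its name, has taken for a name from the list of things; names that differ only in an ending like _2 or _b are one class to them, and where a whole thing is asked for, a point or a joint stands for the part that bears it (a point fixed in the world has none). Each returns a list of dicts, best first, with "score" (0 to 1); they miss things now and then, are a little off and sometimes report something else, mostly with a low value. They report only what shows in the picture. A call takes as long as a camera call. They do not tell look-alikes from the thing itself.
- manip.boxes_of(camera, label): "bbox" ([left, top, right, bottom] in pixels, round what is visible of it).
The state is a dict: "time_s": time; "q": joint angles; "joint_velocities": joint speeds; "tau": joint torques, N m; "eef_pos": TCP position; "eef_rot": TCP orientation; "wrist_force": force on the tool from outside, world axes, zero at the start; "moment": the same for the moment, N m; "opening": finger opening in m.
Only numpy, scipy, OpenCV 4.12 (cv2) and the standard library are available. Lean on these libraries where they do the work, as an engineer would, in place of code of your own. Each camera call takes 0.05 s, during which the arm holds its last target. There are 200 camera calls.

### The job

Take the washed white tube out of the blue cradle, turn it mouth down and lower it over the steel drying peg until its rim stands on the grey seat, without dropping it, and let go of it. Then take the red valve wheel by its black handle, close the valve fully (clockwise) to its stop, and back it off exactly two full turns. Finish with the gripper still holding the handle there; leave the petri dish, the pale grey disc that lies outside the wooden case, and the dropper bottle alone.

Things in the scene. Friction and masses are not known exactly. Their poses are not given: they have to be found in the camera images.
- tube: loose white plastic tube, about 60 g, 110 mm long, 38 mm outside, 32 mm inside, a 42 mm wide lip on the last 5 mm at the open mouth, closed by a 4 mm floor at the other end. Origin: centre of the outside of the closed end; z axis runs along the tube towards the mouth. Starts lying level in the cradle, axis 55 mm above the bench, mouth away from the robot.
- tube_mid (a point): point on the tube's axis halfway along, 55 mm from either end; axes as tube
- tube_mouth (a point): centre of the tube's open mouth, 110 mm along its z axis; axes as tube
- cradle: fixed blue cradle, plate 105 x 70 x 8 mm, origin at the centre of its underside, x along the tube towards its mouth. Two V supports, 8 mm thick, 38 mm before and behind the middle, reach to 5 mm below the tube's axis and 26 mm to either side of it; the 68 mm between them are free for the fingers.
- station: fixed aluminium plate 100 (x) by 330 (y) by 12 mm, origin at the centre of its underside. Peg at y = +100 mm, valve at y = -100 mm, a thin copper pipe low between them.
- peg_seat (a point): centre of the top face of the round grey seat (66 mm across, 16 mm above the bench) on which the tube's rim comes to stand, on the axis of the upright steel peg. The peg is 20 mm thick with a rounded tip and rises 75 mm above this point. Axes of the station.
- valve_hub (a point): point on the vertical axis of the valve at the height of the top of the red wheel's rim, 82 mm above the bench; axes of the station. The rim is 108 mm across its outside; but for the handle nothing stands more than 4 mm above this point.
- handle_mid (a point): middle of the upright round black handle on the wheel's rim: 22 mm thick, from 2.5 to 47.5 mm above the rim's top, this point 26 mm above it; its axis is 48 mm from the valve's axis. It revolves freely on its own pin, so a gripper can carry it round without turning.
- valve (a joint): opening angle of the wheel in rad: 0 at the closing stop (hard), growing counter-clockwise seen from above; one turn 6.283, two turns 12.566. Starts between 1.5 and 5. At every whole turn the handle stands in the station's -x direction from the valve's axis, over a yellow index line on the plate. Friction about 2 N at the handle; stays where left.
- petri_dish: loose clear petri dish, 63 mm across, 15 mm high, a bystander; origin at the centre of its underside
- ref_block_out: loose pale grey metal disc (hardness reference block) lying on the bench outside the wooden case, 58 mm across, 12 mm high, a bystander; origin at the centre of its underside
- dropper_bottle: loose amber dropper bottle, 29 mm across, 90 mm high, a bystander; origin at the centre of its underside
Things that resemble listed ones, but are neither listed nor needed, are in the scene too. What is shaped like the tube but yellow is not meant.

How it is judged:
On the way, in this order (a step that is already met when the one before it is completed fails the run):
1. the tube stands mouth down over the peg, its rim on the seat, and is let go (angle between tube's own z axis and vertical above 3.04 rad and z of tube_mouth in the frame of peg_seat between -0.004 and 0.006 m and horizontal distance between tube_mid and peg_seat below 0.012 m and contact force between the fingers and tube below 0.1 N), for 0.2 s.
2. the valve is closed to its stop (within 0.06 rad), the tube still on the peg (value of joint valve below 0.06 rad and angle between tube's own z axis and vertical above 3.04 rad and z of tube_mouth in the frame of peg_seat between -0.004 and 0.006 m and horizontal distance between tube_mid and peg_seat below 0.012 m), for 0.1 s.
At the end, for the whole second after the job is handed in: Tube at rest mouth down over the peg (upright within 0.1 rad, rim on the seat within 6 mm, middle within 12 mm of the peg axis), not touched; valve still, 12.57 rad open within 0.2 rad; fingers hold the handle (over 2 N, TCP within 30 mm of its middle) (all of step 1 and linear speed of tube below 0.02 m/s and value of joint valve between 12.366 and 12.766 rad and velocity of joint valve between -0.1 and 0.1 rad/s and contact force between the fingers and handle above 2 N and distance between the grasp point and handle_mid below 0.03 m); the arm keeps its last pose, push and grip.
It fails at once if the tube is dropped or knocked about (moves faster than 0.5 m/s out of the fingers) (linear speed of tube above 0.5 m/s and contact force between the fingers and tube below 0.1 N).
It fails at once if the petri dish is moved more than 30 mm (distance of petri_dish from where it was at the start of the episode above 0.03 m).
It fails at once if the steel disc is moved more than 30 mm (distance of ref_block_out from where it was at the start of the episode above 0.03 m).
It fails at once if the dropper bottle is moved more than 30 mm (distance of dropper_bottle from where it was at the start of the episode above 0.03 m).
It also fails if it takes over 72 s, if anything falls off the work surface, if the arm or the gripper's body presses on something with over 40 N, if the wrist force passes 120 N, or if a joint passes its speed limit or range.

## Working session

There is one attempt and no reset: what is moved stays moved. The work goes in short steps, Python scripts to look and compute and a tool call to move; the robot and the scene stay as the last step left them, time stands still between calls to the robot, and variables do not carry over. Pictures are saved under pics/ and viewed, about 8 in all and at most 12, crops included, and the job is handed in when it is done.

Besides the shell and the picture viewer there is one more tool, called after "Call:" in YAML: its name, and indented under it one key for each argument. send_rows: Moves the arm, as the interface text tells. Its arguments: {"type":"object","properties":{"commands":{"type":"array"},"newtons":{"type":"number"}},"required":["commands"]}

```bash
mkdir -p pics; ls; python3 - <<'E'
from bench import manip
import cv2
s=manip.get_state(); print(s)
for n in ("top","side"):
    im=manip.get_image(n); cv2.imwrite(f"pics/{n}1.png",im[:,:,::-1]); print(n,manip.calibration(n))
    for l in ("tube","cradle","station","handle_mid","petri_dish","ref_block_out","dropper_bottle"):
        print(l,[(d["bbox"],round(d["score"],2)) for d in manip.boxes_of(n,l)][:4])
print(manip.get_state()['time_s'])
E
```

```text
pics
{'time_s': 0.0, 'q': array([ 1.19918764e+00,  4.87803289e-02,  9.75749610e-02,  1.62199359e+00,
       -1.37086450e-05,  1.44297923e+00]), 'joint_velocities': array([ 4.08540339e-04, -7.30296120e-05, -6.43738694e-04,  3.57814030e-04,
        1.77750451e-05,  8.64075747e-05]), 'tau': array([ 1.09921741e-03, -3.38781416e+01,  3.20017183e+01,  2.03526003e-02,
       -1.29213258e-04,  3.42684707e-06]), 'eef_pos': array([0.12654227, 0.5089327 , 0.24879025]), 'eef_rot': array([ 1.21594055e-01,  9.92579187e-01, -1.16575053e-03, -2.90234767e-04]), 'wrist_force': array([ 0.11673842, -1.71487712,  0.51125517]), 'moment': array([-0.00460374, -0.0728214 , -0.02627375]), 'opening': 0.08496129380526479}
top {'fx': 616.0121372204956, 'fy': 616.0121372204956, 'cx': 311.27922380830415, 'cy': 237.7140373023772, 'rvec': array([ 2.14217259, -2.15991197,  0.1502359 ]), 'tvec': array([-0.10911113,  0.50473868,  1.50192762])}
tube [([124.2, 227.3, 147.0, 269.4], 0.78), ([170.3, 256.2, 217.6, 273.8], 0.64)]
cradle [([123.7, 227.0, 160.0, 270.2], 0.61)]
station [([224.5, 181.4, 356.9, 237.9], 0.98)]
handle_mid []
petri_dish [([466.5, 254.3, 490.4, 281.5], 0.93), ([122.3, 221.3, 144.2, 271.3], 0.67)]
ref_block_out [([390.5, 278.1, 409.8, 294.1], 0.92)]
dropper_bottle [([415.7, 234.0, 433.3, 247.3], 0.59)]
side {'fx': 470.5468088062653, 'fy': 470.5468088062653, 'cx': 322.0764351940054, 'cy': 239.91408469850958, 'rvec': array([ 2.34566918, -1.27178422,  0.33042976]), 'tvec': array([-0.33251821,  0.34818674,  1.16099432])}
tube [([221.6, 199.6, 259.9, 233.3], 0.83), ([196.1, 161.2, 222.5, 196.1], 0.59)]
cradle []
station [([283.0, 180.4, 387.8, 267.7], 0.74)]
handle_mid [([344.3, 207.5, 351.5, 222.7], 0.59)]
petri_dish [([450.0, 340.2, 475.6, 364.2], 0.57), ([344.8, 207.7, 350.5, 221.2], 0.56)]
ref_block_out [([372.4, 314.5, 393.1, 335.2], 0.85)]
dropper_bottle []
0.8
```

```bash
python3 - <<'E'
import cv2,numpy as np
t=cv2.imread("pics/top1.png"); s=cv2.imread("pics/side1.png")
a=cv2.resize(t[170:310,100:500],None,fx=2,fy=2,interpolation=cv2.INTER_CUBIC)
b=cv2.resize(s[120:270,180:580],None,fx=2,fy=2,interpolation=cv2.INTER_CUBIC)
cv2.imwrite("pics/c1.png",np.vstack([a,b]))
E
```

```text
(no output)
```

View pics/c1.png

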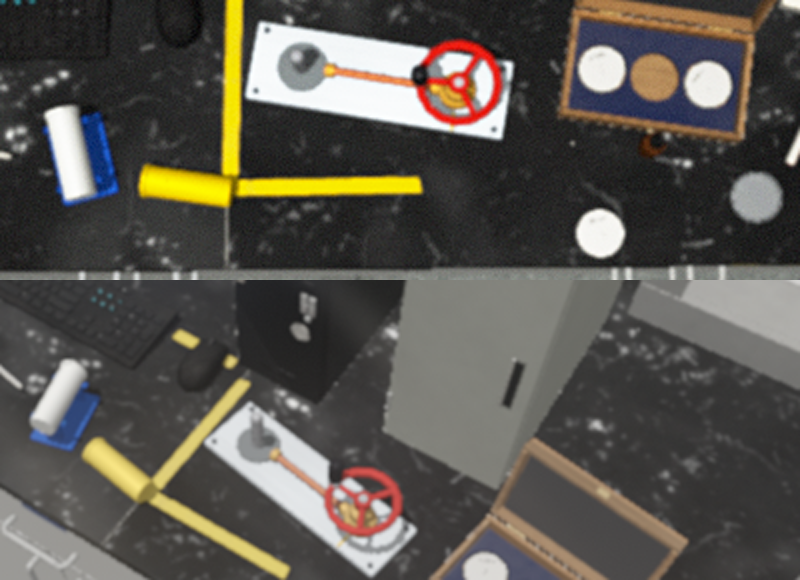

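View pics/top1.png

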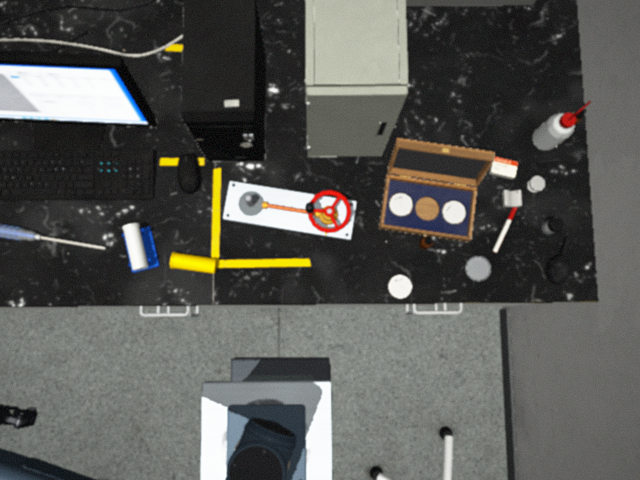

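```bash
cat > h.py <<'E'
from bench import manip
import cv2,numpy as np
from scipy.spatial.transform import Rotation as R
def ray(c,uv,z):
    K=np.array([[c['fx'],0,c['cx']],[0,c['fy'],c['cy']],[0,0,1]])
    M=cv2.Rodrigues(np.asarray(c['rvec']))[0]; t=np.asarray(c['tvec']).ravel()
    o=-M.T@t; d=M.T@np.linalg.inv(K)@np.array([uv[0],uv[1],1.])
    return o+d*(z-o[2])/d[2]
def proj(c,p):
    K=np.array([[c['fx'],0,c['cx']],[0,c['fy'],c['cy']],[0,0,1]])
    return cv2.projectPoints(np.atleast_2d(np.float64(p)),np.float64(c['rvec']),np.float64(c['tvec']),K,None)[0][:,0]
def go(p,q,slides=None):
    "delta (cm, deg) from the present pose to p,q in tool axes"
    s=manip.get_state(); r=R.from_quat(s['eef_rot'])
    return np.round(r.inv().apply(np.array(p)-s['eef_pos'])*100,2), np.round((r.inv()*R.from_quat(q)).as_rotvec(degrees=True),1)
E
python3 - <<'E'
from h import *
c=manip.calibration("top"); im=cv2.imread("pics/top1.png").astype(int)
b,g,r=im[...,0],im[...,1],im[...,2]
m=((im.min(2)>150)).astype(np.uint8); m[:, :115]=0; m[:,165:]=0; m[:215]=0;m[285:]=0
cnt=max(cv2.findContours(m,0,1)[0],key=cv2.contourArea); box=cv2.boxPoints(cv2.minAreaRect(cnt)); print("tube px",box)
for p in box: print(ray(c,p,.055).round(4))
m=((b>130)&(r<80)).astype(np.uint8);m[:, :115]=0; m[:,175:]=0; m[:215]=0;m[285:]=0
cnt=max(cv2.findContours(m,0,1)[0],key=cv2.contourArea);print("cradle blue",[ray(c,p,.008).round(3) for p in cv2.boxPoints(cv2.minAreaRect(cnt))])
m=((r>150)&(g<80)&(b<80)).astype(np.uint8); m[:, :290]=0;m[:,370:]=0
ys,xs=np.nonzero(m); hull=cv2.convexHull(np.c_[xs,ys].astype(np.float32)); e=cv2.fitEllipse(hull); print("wheel",e,ray(c,e[0],.08))
H=np.array([[266,30],[506,66],[494,129],[256,92]])/2+[100,170]
P=np.array([ray(c,p,.012) for p in H]);print(P.round(4)); ctr=P.mean(0); d=(P[0]+P[3]-P[1]-P[2]);d/=np.linalg.norm(d)
print("ctr",ctr,"y axis",d,"peg",ctr+.1*d,"valve",ctr-.1*d)
print("handle",ray(c,np.array([420,75])/2+[100,170],.125))
m=((b>100)&(g>100)&(r>100)).astype(np.uint8)
for n,uv,z in (("petri",(400,287),.01),("disc",(478,268),.012),("bottle",(424,241),.05)): print(n,ray(c,uv,z).round(3))
m=((r>180)&(g>150)&(b<80))
c2=manip.calibration("wrist");print(c2, manip.get_state()['time_s'])
E
```

```text
tube px [[121.52786 225.00656]
 [136.17967 221.5364 ]
 [146.81442 266.4387 ]
 [132.16261 269.90884]]
[0.5365 0.3547 0.055 ]
[0.5449 0.3189 0.055 ]
[0.4334 0.2895 0.055 ]
[0.4252 0.325  0.055 ]
cradle blue [array([0.527, 0.303, 0.008]), array([0.529, 0.295, 0.008]), array([0.463, 0.277, 0.008]), array([0.461, 0.285, 0.008])]
wheel ((329.171875, 210.6993865966797), (41.52838897705078, 42.343109130859375), 96.33020782470703) [ 0.56363758 -0.15728706  0.08      ]
[[ 0.645   0.0861  0.012 ]
 [ 0.5956 -0.2206  0.012 ]
 [ 0.5145 -0.2039  0.012 ]
 [ 0.5645  0.0981  0.012 ]]
ctr [ 0.57986267 -0.06007985  0.012     ] y axis [0.16119727 0.98692221 0.        ] peg [0.5959824  0.03861237 0.012     ] valve [ 0.56374294 -0.15877207  0.012     ]
handle [ 0.5634423 -0.1106204  0.125    ]
petri [ 0.381 -0.335  0.01 ]
disc [ 0.427 -0.532  0.012]
bottle [ 0.491 -0.391  0.05 ]
{'fx': 354.4369430469474, 'fy': 354.4369430469474, 'cx': 314.69801476418513, 'cy': 246.48618557588335, 'rvec': array([-2.28440392, -1.78672443, -0.26138647]), 'tvec': array([-0.52378542, -0.03746004,  0.3786435 ])} 0.8
```

Call:
send_rows:
  commands:
    - {"hand":8.5,"slide":[-15,-6,0],"angular":[0,0,-40]}
    - {"hand":8.5,"slide":[-15,-6,0],"angular":[0,0,-40]}
    - {"hand":8.5,"slide":[-33,-12.5,0],"angular":[0,0,-80]}
    - {"hand":8.5,"slide":[-33,-12.5,0],"angular":[0,0,-80]}
    - {"hand":8.5,"slide":[-33,-12.5,0],"angular":[0,0,-100]}
    - {"hand":8.5,"slide":[-33,-12.5,0],"angular":[0,0,-100]}
    - {"hand":8.5,"slide":[-33,-12.5,0],"angular":[0,0,-100]}
    - {"hand":8.5,"slide":[-33,-12.5,0],"angular":[0,0,-100]}
    - {"hand":8.5,"slide":[-33,-12.5,0],"angular":[0,0,-100]}
    - {"hand":8.5,"slide":[-33,-12.5,0],"angular":[0,0,-100]}

```text
time_s: 2.05
eef_pos: [0.417, 0.3083, 0.25]
eef_rot: [-0.684, 0.729, 0.0, -0.0]
wrist_force: [-0.1, 0.4, -0.3]
opening: 0.0847
```

```bash
cat >> h.py <<'E'
def ori(z,x):
    z=np.array(z,float);z/=np.linalg.norm(z);x=np.array(x,float);x-=z*(x@z);x/=np.linalg.norm(x)
    return R.from_matrix(np.c_[x,np.cross(z,x),z]).as_quat()
UP=np.array([0,0,1.])
E
python3 - <<'E'
from h import *
s=manip.get_state();print(s['q'].round(3),s['eef_pos'],s['eef_rot'],s['time_s'])
a=np.radians(30); yaw=np.radians(14.9); m=np.array([np.cos(yaw),np.sin(yaw),0])
q=ori(-UP*np.cos(a)+m*np.sin(a), m*np.cos(a)+UP*np.sin(a))
g=np.array([.485,.322,.055])-m*.005
z=R.from_quat(q).apply([0,0,1])
print(q, g-z*.13, go(g-z*.13,q))
E
```

```text
[ 0.507  0.031  0.082  1.621  0.    -1.   ] [0.41698674 0.30833708 0.24999494] [-6.84271843e-01  7.29227018e-01  2.09109216e-05 -1.18600552e-05] 2.05
[ 0.95777186  0.12524285  0.2566342  -0.03355872] [0.41735367 0.3040007  0.1675833 ] (array([ 0.43, -0.06,  8.24]), array([  28.3,   20.4, -105.7]))
```

Call:
send_rows:
  commands:
    - {"hand":8.5,"slide":[0.4,0,8.2],"angular":[28.3,20.4,-105.7]}
    - {"hand":8.5,"slide":[0.4,0,8.2],"angular":[28.3,20.4,-105.7]}
    - {"hand":8.5,"slide":[0.4,0,8.2],"angular":[28.3,20.4,-105.7]}
    - {"hand":8.5,"slide":[0.4,0,8.2],"angular":[28.3,20.4,-105.7]}
    - {"hand":8.5,"slide":[0.4,0,8.2],"angular":[28.3,20.4,-105.7]}
    - {"hand":8.5,"slide":[0.4,0,8.2],"angular":[28.3,20.4,-105.7]}
    - {"hand":8.5,"slide":[0.4,0,8.2],"angular":[28.3,20.4,-105.7]}
    - {"hand":8.5,"slide":[0.4,0,8.2],"angular":[28.3,20.4,-105.7]}
    - {"hand":8.5,"slide":[0.4,0,8.2],"angular":[28.3,20.4,-105.7]}
    - {"hand":8.5,"slide":[0.4,0,8.2],"angular":[28.3,20.4,-105.7]}
    - {"hand":8.5,"slide":[0.4,0,8.2],"angular":[28.3,20.4,-105.7]}
    - {"hand":8.5,"slide":[0.4,0,8.2],"angular":[28.3,20.4,-105.7]}

```text
time_s: 3.55
eef_pos: [0.4162, 0.3041, 0.1679]
eef_rot: [0.958, 0.122, 0.257, -0.033]
wrist_force: [0.8, 0.1, -0.9]
opening: 0.0848
```

```bash
python3 - <<'E'
from h import *
s=manip.get_state();print(s['q'].round(3),s['eef_pos'],s['eef_rot'],s['time_s'])
c=manip.calibration("wrist"); im=manip.get_image("wrist")[:,:,::-1].copy()
print({k:np.round(v,5).tolist() for k,v in c.items()})
yaw=np.radians(14.9); m=np.array([np.cos(yaw),np.sin(yaw),0]); n=np.array([-m[1],m[0],0])
mid=np.array([.485,.322,.055])
pts=np.array([mid-m*.055+n*.019,mid-m*.055-n*.019,mid+m*.055-n*.021,mid+m*.055+n*.021]); px=proj(c,pts); print(px)
cv2.polylines(im,[px.astype(np.int32)],True,(0,0,255),1); cv2.imwrite("pics/w1.png",im)
E
```

```text
[ 0.599 -0.486 -0.616  0.944 -0.17  -2.839] [0.41619373 0.30405931 0.16785513] [ 0.95825236  0.12175392  0.2566453  -0.03258185] 3.55
{'fx': 354.43694, 'fy': 354.43694, 'cx': 314.69801, 'cy': 246.48619, 'rvec': [2.33464, -1.8074, 0.20949], 'tvec': [0.18905, 0.53871, 0.19318]}
[[286.89780308 308.43754176]
 [340.22285073 308.06684175]
 [339.50126797 165.8029569 ]
 [285.89132333 166.13327154]]
```

View pics/w1.png

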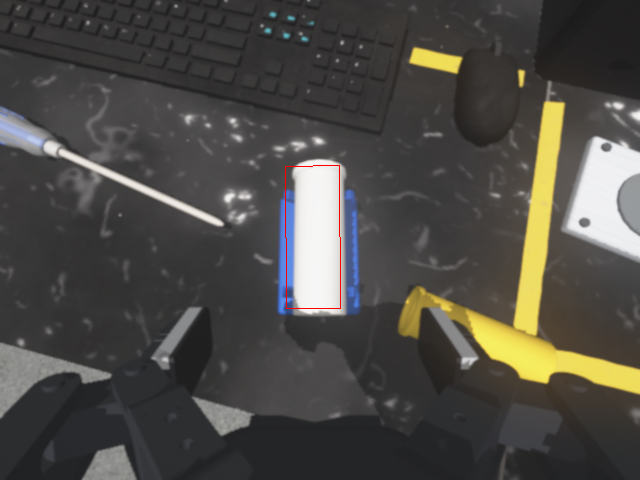

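```bash
python3 - <<'E'
from h import *
a=np.radians(30); yaw=np.radians(14.9); m=np.array([np.cos(yaw),np.sin(yaw),0])
q=ori(-UP*np.cos(a)+m*np.sin(a), m*np.cos(a)+UP*np.sin(a))
g=np.array([.4862,.3174,.055])-m*.005
print(g,go(g,q))
E
```

```text
[0.48136812 0.31611434 0.055     ] (array([ 0.05,  0.48, 13.09]), array([ 0.2,  0. , -0.4]))
```

Call:
send_rows:
  commands:
    - {"hand":6.5,"slide":[0,0.5,4],"angular":[0,0,-0.4]}
    - {"hand":6.5,"slide":[0,0.5,8],"angular":[0,0,-0.4]}
    - {"hand":6.5,"slide":[0,0.5,11],"angular":[0,0,-0.4]}
    - {"hand":6.5,"slide":[0,0.5,13.1],"angular":[0,0,-0.4]}
    - {"hand":6.5,"slide":[0,0.5,13.1],"angular":[0,0,-0.4]}
    - {"hand":3,"slide":[0,0.5,13.1],"angular":[0,0,-0.4]}
    - {"hand":3,"slide":[0,0.5,13.1],"angular":[0,0,-0.4]}
    - {"hand":3,"slide":[0,0.5,13.1],"angular":[0,0,-0.4]}
    - {"hand":3,"slide":[0,0.5,13.1],"angular":[0,0,-0.4]}
  newtons: 30

```text
time_s: 4.72
eef_pos: [0.4817, 0.3174, 0.0564]
eef_rot: [0.957, 0.126, 0.258, -0.033]
wrist_force: [-2.6, 1.9, 3.9]
opening: 0.0379
```

```bash
python3 - <<'E'
from h import *
s=manip.get_state();print(s['q'].round(3),s['eef_pos'],s['opening'],s['wrist_force'],s['time_s'])
# final: over the peg
a=np.radians(30); h=np.array([np.cos(.06),np.sin(.06),0])
q=ori(h*np.cos(a)-UP*np.sin(a), -UP*np.cos(a)-h*np.sin(a)); r=R.from_quat(s['eef_rot'])
peg=np.array([.595,.0395,.016])
for p in (.10,): print(peg+UP*(.06+p))
# lift, in tool axes
print("lift 18cm", (r.inv().apply(UP*18)).round(2))
print("rel rot",(r.inv()*R.from_quat(q)).as_rotvec(degrees=True), "after roll180", (R.from_rotvec([0,0,np.pi])*R.identity()).as_quat(), (( r*R.from_rotvec([0,0,np.pi])).inv()*R.from_quat(q)).as_rotvec(degrees=True))
print("world move to peg above, tool axes", r.inv().apply(peg+UP*.17-s['eef_pos'])*100)
E
```

```text
[ 0.538 -0.234 -0.664  0.631 -0.139 -2.902] [0.48171164 0.31741801 0.05638643] 0.03788141677349429 [-2.64529554  1.88188546  3.89197268] 4.725
[0.595  0.0395 0.176 ]
lift 18cm [  9.04   0.03 -15.56]
rel rot [ -44.11545294  -12.15263681 -165.58134196] after roll180 [0.000000e+00 0.000000e+00 1.000000e+00 6.123234e-17] [  8.19132119 -29.73542698   8.31243295]
world move to peg above, tool axes [ 9.73729515 29.79805795 -9.27277493]
```

Call:
send_rows:
  commands:
    - {"hand":3,"slide":[2,0,-3.5],"angular":[0,0,0]}
    - {"hand":3,"slide":[4.5,0,-7.8],"angular":[0,0,0]}
    - {"hand":3,"slide":[7.5,0,-13],"angular":[0,0,8]}
    - {"hand":3,"slide":[10,0,-17],"angular":[0,0,18]}
    - {"hand":3,"slide":[10,0,-17],"angular":[0,0,28]}
    - {"hand":3,"slide":[10,0,-17],"angular":[0,0,38]}
    - {"hand":3,"slide":[10,0,-17],"angular":[0,0,48]}
    - {"hand":3,"slide":[10,0,-17],"angular":[0,0,58]}
    - {"hand":3,"slide":[10,0,-17],"angular":[0,0,68]}
    - {"hand":3,"slide":[10,0,-17],"angular":[0,0,78]}
    - {"hand":3,"slide":[10,0,-17],"angular":[0,0,88]}
    - {"hand":3,"slide":[10,0,-17],"angular":[0,0,98]}
  newtons: 40

```text
time_s: 6.22
eef_pos: [0.4824, 0.3161, 0.251]
eef_rot: [0.721, -0.643, 0.145, -0.214]
wrist_force: [-1.1, -0.7, -0.9]
opening: 0.0375
```

```bash
python3 - <<'E'
from h import *
s=manip.get_state();print(s['q'].round(3),s['eef_pos'],s['opening'],s['wrist_force'],s['time_s'])
a=np.radians(30); h=np.array([np.cos(.06),np.sin(.06),0])
q=ori(h*np.cos(a)-UP*np.sin(a), -UP*np.cos(a)-h*np.sin(a))
print(go([.56,.0395,.25],q))
E
```

```text
[ 0.537 -0.328 -0.341  1.053 -0.143 -1.185] [0.48239841 0.31610075 0.25095362] 0.037515861830199095 [-1.13751578 -0.73537725 -0.88541241] 6.225
(array([28.39, -4.4 ,  0.45]), array([ 28.3, -19.4,  87.9]))
```

Call:
send_rows:
  commands:
    - {"hand":3,"slide":[3,-0.5,0],"angular":[3,-2,9]}
    - {"hand":3,"slide":[6,-1,0.1],"angular":[6,-4.1,18.5]}
    - {"hand":3,"slide":[10,-1.6,0.2],"angular":[9,-6.2,28]}
    - {"hand":3,"slide":[14,-2.2,0.2],"angular":[12.2,-8.3,37.8]}
    - {"hand":3,"slide":[18,-2.8,0.3],"angular":[15.3,-10.5,47.5]}
    - {"hand":3,"slide":[22,-3.4,0.4],"angular":[18.4,-12.6,57.1]}
    - {"hand":3,"slide":[25,-3.9,0.4],"angular":[21.5,-14.7,66.8]}
    - {"hand":3,"slide":[27,-4.2,0.5],"angular":[24.6,-16.9,76.5]}
    - {"hand":3,"slide":[28.4,-4.4,0.5],"angular":[27.7,-19,86]}
    - {"hand":3,"slide":[28.4,-4.4,0.5],"angular":[28.3,-19.4,87.9]}
    - {"hand":3,"slide":[28.4,-4.4,0.5],"angular":[28.3,-19.4,87.9]}

```text
time_s: 7.6
eef_pos: [0.5616, 0.0405, 0.2489]
eef_rot: [-0.028, 0.866, 0.016, 0.499]
wrist_force: [0.1, -0.3, -0.5]
opening: 0.0373
```

```bash
python3 - <<'E'
from h import *
s=manip.get_state();print(s['q'].round(3),s['eef_pos'],s['eef_rot'],s['opening'],s['wrist_force'],s['time_s'])
ct=manip.calibration("top");cs=manip.calibration("side");cw=manip.calibration("wrist")
ims=[]
r=R.from_quat(s['eef_rot']); a=np.radians(30); m=r.apply([np.cos(a),0,np.sin(a)]); print("m",m)
mid=s['eef_pos']+m*.005
for n,c in (("top",ct),("side",cs),("wrist",cw)):
    im=manip.get_image(n)[:,:,::-1].copy(); cv2.imwrite(f"pics/{n}2.png",im)
    ax=proj(c,[mid-m*.055,mid+m*.055]); pg=proj(c,[[.595,.0395,.016],[.595,.0395,.091]]); print(n,ax,pg)
    for p in list(ax): cv2.circle(im,tuple(p.astype(int)),1,(0,0,255),-1)
    for p in list(pg): cv2.circle(im,tuple(p.astype(int)),1,(0,255,0),-1)
    ctr=pg[0].astype(int)
    if n=="wrist": ims.append(cv2.resize(im,(400,300)))
    else:
        x,y=ctr[0]-50,ctr[1]-45; cr=im[y:y+75,x:x+100]; ims.append(cv2.resize(cr,(400,300),interpolation=cv2.INTER_CUBIC))
cv2.imwrite("pics/c2.png",np.vstack([np.hstack(ims[:2]),np.hstack([ims[2],ims[2]*0])]))
E
```

```text
[-0.142 -0.898 -0.965  0.467  0.178 -0.105] [0.56160389 0.04050686 0.2489431 ] [-0.02820675  0.86581069  0.01587331  0.49932381] 0.03729770948956276 [ 0.09237754 -0.27142837 -0.47283249] 7.6
m [-9.32899737e-04 -7.43948779e-04 -9.99999288e-01]
top [[237.35566418 193.41304751]
 [243.11258844 203.60121397]] [[250.93680854 203.7218918 ]
 [247.97718977 197.78908173]]
side [[297.11195128 145.93482933]
 [299.1871874  173.81848773]] [[308.46498021 202.07567701]
 [307.71115752 187.23409934]]
wrist [[317.20387938 479.49614758]
 [316.92226816 193.80045947]] [[311.6096364  -41.24751733]
 [311.19959193  58.84199137]]
```

View pics/c2.png

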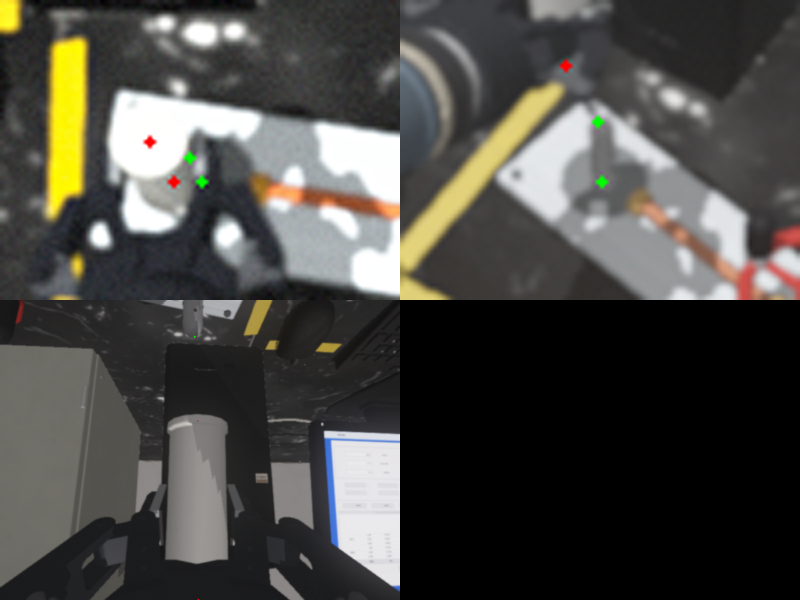

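```bash
python3 - <<'E'
from h import *
ims=[]
for n in ("top","side"):
    c=manip.calibration(n); im=cv2.imread(f"pics/{n}1.png"); 
    p0=np.array([.595,.0395,.016]); x,y=(proj(c,p0)[0]-[25,25]).astype(int)
    k=8; cr=cv2.resize(im[y:y+50,x:x+50],None,fx=k,fy=k,interpolation=cv2.INTER_CUBIC)
    t=np.linspace(0,2*np.pi,60)
    f=lambda P:((proj(c,P)-[x,y]+.5)*k-.5).astype(np.int32)
    circ=lambda r,z:p0+np.c_[r*np.cos(t),r*np.sin(t),0*t+z]
    for r,z,col in ((.033,0,(0,0,255)),(.010,.066,(0,255,0)),(.010,0,(255,255,0))): cv2.polylines(cr,[f(circ(r,z))],True,col,1)
    ims.append(cr)
cv2.imwrite("pics/c3.png",np.hstack(ims))
E
```

```text
(no output)
```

View pics/c3.png

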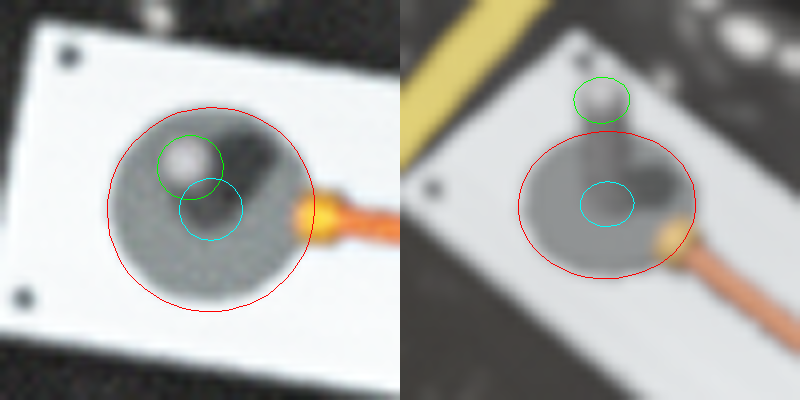

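```bash
python3 - <<'E'
from h import *
a=np.radians(30); h=np.array([np.cos(.06),np.sin(.06),0])
q=ori(h*np.cos(a)-UP*np.sin(a), -UP*np.cos(a)-h*np.sin(a))
for z in (.245,.18,.13,.10,.082,.076): print(go([.5965,.0405,z],q))
E
```

```text
(array([-1.23, -0.26,  3.24]), array([0.3, 0.1, 0.2]))
(array([ 4.4 , -0.25,  6.49]), array([0.3, 0.1, 0.2]))
(array([ 8.74, -0.25,  8.98]), array([0.3, 0.1, 0.2]))
(array([11.34, -0.25, 10.48]), array([0.3, 0.1, 0.2]))
(array([12.9 , -0.25, 11.38]), array([0.3, 0.1, 0.2]))
(array([13.42, -0.25, 11.68]), array([0.3, 0.1, 0.2]))
```

Call:
send_rows:
  commands:
    - {"hand":3,"slide":[-1.2,-0.2,3.3],"angular":[0.3,0.1,0.2]}
    - {"hand":3,"slide":[1,-0.2,4.6],"angular":[0.3,0.1,0.2]}
    - {"hand":3,"slide":[4.4,-0.2,6.5],"angular":[0.3,0.1,0.2]}
    - {"hand":3,"slide":[4.4,-0.2,6.5],"angular":[0.3,0.1,0.2]}
    - {"hand":3,"slide":[4.4,-0.2,6.5],"angular":[0.3,0.1,0.2]}

```text
time_s: 8.38
eef_pos: [0.5975, 0.0412, 0.1823]
eef_rot: [-0.026, 0.865, 0.015, 0.501]
wrist_force: [-0.4, 0.1, 0.7]
opening: 0.0373
```

```bash
python3 - <<'E'
from h import *
s=manip.get_state();print(s['q'].round(3),s['eef_pos'],s['opening'],s['wrist_force'],s['time_s'])
a=np.radians(30); h=np.array([np.cos(.06),np.sin(.06),0])
q=ori(h*np.cos(a)-UP*np.sin(a), -UP*np.cos(a)-h*np.sin(a))
for z in (.18,.13,.10,.082,.076): print(go([.5965,.0405,z],q))
r=R.from_quat(s['eef_rot']); m=r.apply([.866,0,.5]); print(m)
c=manip.calibration("top");im=manip.get_image("top")[:,:,::-1].copy()
x,y=(proj(c,[.5965,.0405,.1])[0]-[25,25]).astype(int);k=8
cr=cv2.resize(im[y:y+50,x:x+50],None,fx=k,fy=k,interpolation=cv2.INTER_CUBIC)
t=np.linspace(0,2*np.pi,60);f=lambda P:((proj(c,P)-[x,y]+.5)*k-.5).astype(np.int32)
e=s['eef_pos']-m*.05
for rr,z,o,col in ((.033,.016,[.5965,.0405],(0,255,0)),(.019,e[2],e[:2],(0,0,255))):
    cv2.polylines(cr,[f(np.c_[o[0]+rr*np.cos(t),o[1]+rr*np.sin(t),0*t+z])],True,col,1)
c=manip.calibration("wrist");im=manip.get_image("wrist")[:,:,::-1].copy()
mo=s['eef_pos']+m*.06
for p in proj(c,[[.5965,.0405,.091],[.5965,.0405,.016],mo]): print(p); cv2.circle(im,tuple(p.astype(int)),3,(0,0,255),1)
cv2.imwrite("pics/c4.png",np.hstack([cr,cv2.resize(im[:400],(400,250))[:400] if 0 else cv2.copyMakeBorder(cv2.resize(im,(400,300)),50,50,0,0,0)]))
E
```

```text
[-0.121 -0.699 -1.013  0.214  0.157 -0.091] [0.59751148 0.04121655 0.18226915] 0.03728245827937247 [-0.35851077  0.05711721  0.67483788] 8.375
(array([ 0.25, -0.07,  0.02]), array([-0. ,  0.1,  0. ]))
(array([ 4.59, -0.06,  2.51]), array([-0. ,  0.1,  0. ]))
(array([ 7.19, -0.06,  4.  ]), array([-0. ,  0.1,  0. ]))
(array([ 8.75, -0.06,  4.9 ]), array([-0. ,  0.1,  0. ]))
(array([ 9.27, -0.06,  5.2 ]), array([-0. ,  0.1,  0. ]))
[ 2.46624050e-03 -8.88245444e-05 -9.99974955e-01]
[315.81847498 122.46661621]
[315.90093112 -12.88326096]
[317.25216744 188.86773807]
```

View pics/c4.png

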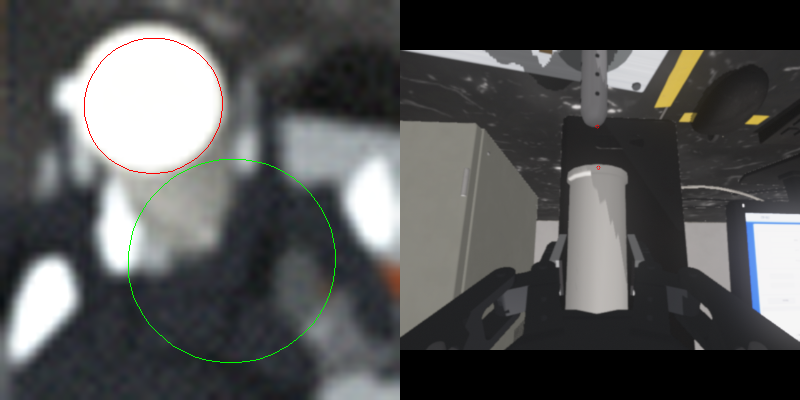

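Call:
send_rows:
  commands:
    - {"hand":3,"slide":[0.3,-0.1,-0.1],"angular":[0,0.1,0]}
    - {"hand":3,"slide":[2.5,-0.1,1.2],"angular":[0,0.1,0]}
    - {"hand":3,"slide":[4.6,-0.1,2.4],"angular":[0,0.1,0]}
    - {"hand":3,"slide":[6,-0.1,3.2],"angular":[0,0.1,0]}
    - {"hand":3,"slide":[7.2,-0.1,3.9],"angular":[0,0.1,0]}
    - {"hand":3,"slide":[8,-0.1,4.35],"angular":[0,0.1,0]}
    - {"hand":3,"slide":[8.3,-0.1,4.55],"angular":[0,0.1,0]}
    - {"hand":3,"slide":[8.3,-0.1,4.55],"angular":[0,0.1,0]}

```text
time_s: 9.48
eef_pos: [0.5949, 0.0402, 0.0859]
eef_rot: [-0.026, 0.866, 0.015, 0.499]
wrist_force: [-0.1, -0.2, -0.5]
opening: 0.0373
```

```bash
python3 - <<'E'
from h import *
s=manip.get_state();print(s['q'].round(3),s['eef_pos'],s['opening'],s['wrist_force'],s['time_s'])
a=np.radians(30); h=np.array([np.cos(.06),np.sin(.06),0])
q=ori(h*np.cos(a)-UP*np.sin(a), -UP*np.cos(a)-h*np.sin(a))
for z in (.082,.079,.076,.072): print(go([.5955,.0400,z],q))
E
```

```text
[-0.125 -0.516 -1.125 -0.076  0.16  -0.093] [0.59490152 0.04020587 0.08590706] 0.03727708868715099 [-0.14847551 -0.18309642 -0.54959319] 9.475
(array([ 0.31, -0.02,  0.25]), array([ 0. , -0.1, -0. ]))
(array([ 0.57, -0.02,  0.4 ]), array([ 0. , -0.1, -0. ]))
(array([ 0.83, -0.02,  0.55]), array([ 0. , -0.1, -0. ]))
(array([ 1.17, -0.02,  0.75]), array([ 0. , -0.1, -0. ]))
```

No contact with the peg. Lower gently toward the seat.

Call:
send_rows:
  commands:
    - {"hand":3,"slide":[0.3,0,0.2],"angular":[0,0,0]}
    - {"hand":3,"slide":[0.5,0,0.3],"angular":[0,0,0]}
    - {"hand":3,"slide":[0.65,0,0.4],"angular":[0,0,0]}
    - {"hand":3,"slide":[0.75,0,0.45],"angular":[0,0,0]}
    - {"hand":3,"slide":[0.75,0,0.45],"angular":[0,0,0]}

```text
time_s: 10.1
eef_pos: [0.5946, 0.0403, 0.0764]
eef_rot: [-0.026, 0.866, 0.015, 0.499]
wrist_force: [-0.3, -0.2, -0.3]
opening: 0.0376
```

Call:
send_rows:
  commands:
    - {"hand":3,"slide":[0.1,0,0.05],"angular":[0,0,0]}
    - {"hand":3,"slide":[0.2,0,0.1],"angular":[0,0,0]}
    - {"hand":3,"slide":[0.2,0,0.1],"angular":[0,0,0]}

```text
time_s: 10.48
eef_pos: [0.5945, 0.0403, 0.0742]
eef_rot: [-0.026, 0.866, 0.015, 0.499]
wrist_force: [-0.6, 0.0, -0.5]
opening: 0.0374
```

Call:
send_rows:
  commands:
    - {"hand":3,"slide":[0.1,0,0.05],"angular":[0,0,0]}
    - {"hand":3,"slide":[0.2,0,0.1],"angular":[0,0,0]}
    - {"hand":3,"slide":[0.2,0,0.1],"angular":[0,0,0]}

```text
time_s: 10.85
eef_pos: [0.5945, 0.0403, 0.0721]
eef_rot: [-0.026, 0.866, 0.015, 0.499]
wrist_force: [0.1, 0.4, -0.9]
opening: 0.0372
```

Call:
send_rows:
  commands:
    - {"hand":3,"slide":[0.1,0,0.05],"angular":[0,0,0]}
    - {"hand":3,"slide":[0.2,0,0.1],"angular":[0,0,0]}
    - {"hand":3,"slide":[0.2,0,0.1],"angular":[0,0,0]}

```text
time_s: 11.22
eef_pos: [0.5955, 0.0403, 0.0721]
eef_rot: [-0.026, 0.865, 0.015, 0.5]
wrist_force: [-4.7, 1.0, 5.8]
opening: 0.0375
```

```bash
python3 - <<'E'
from h import *
s=manip.get_state();print(s['q'].round(3),s['eef_pos'],s['opening'],s['wrist_force'],s['time_s'])
r=R.from_quat(s['eef_rot']); m=r.apply([.866,0,.5]); print(m)
a=manip.get_image("wrist")[:,:,::-1]; c=manip.calibration("wrist")
print(proj(c,[s['eef_pos']+m*.06+r.apply([0,0,0]),[.5955,.04,.016],[.5955-.033,.04,.016]]))
b=manip.get_image("side")[:,:,::-1]; x,y=(proj(manip.calibration("side"),[.596,.04,.06])[0]-[30,30]).astype(int)
cv2.imwrite("pics/c5.png",np.hstack([a[:300,150:550],cv2.resize(b[y:y+60,x:x+60],(300,300),interpolation=cv2.INTER_CUBIC)]))
E
```

```text
[-0.125 -0.471 -1.135 -0.135  0.161 -0.093] [0.59549253 0.04033637 0.07209954] 0.0374596784030462 [-4.6780712   0.97048558  5.77697518] 11.225
[ 1.69305380e-03  5.50276512e-05 -9.99976565e-01]
[[316.92655158 193.74974343]
 [316.16109217 202.16596915]
 [322.45996746 168.18825288]]
```

View pics/c5.png

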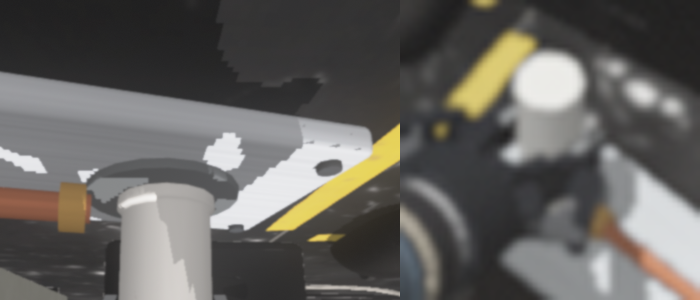

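Call:
send_rows:
  commands:
    - {"hand":3,"slide":[-0.12,0,-0.07],"angular":[0,0,0]}
    - {"hand":4.2,"slide":[-0.12,0,-0.07],"angular":[0,0,0]}
    - {"hand":5,"slide":[-0.12,0,-0.07],"angular":[0,0,0]}
    - {"hand":6.5,"slide":[-0.12,0,-0.07],"angular":[0,0,0]}
    - {"hand":6.5,"slide":[-0.12,0,-0.07],"angular":[0,0,0]}
    - {"hand":6.5,"slide":[-0.12,0,-0.07],"angular":[0,0,0]}

```text
time_s: 12.08
eef_pos: [0.5943, 0.0402, 0.0712]
eef_rot: [-0.026, 0.866, 0.015, 0.499]
wrist_force: [0.6, 0.1, -0.5]
opening: 0.0651
```

```bash
python3 - <<'E'
from h import *
s=manip.get_state();print(s['q'].round(3),s['eef_pos'],s['opening'],s['wrist_force'],s['time_s'])
a=manip.get_image("wrist")[:,:,::-1]
cv2.imwrite("pics/c6.png",a[:,150:550])
E
```

```text
[-0.125 -0.474 -1.136 -0.129  0.16  -0.093] [0.59425575 0.04024199 0.07122853] 0.06509094497857947 [ 0.57141333  0.14171617 -0.46023145] 12.075
```

View pics/c6.png

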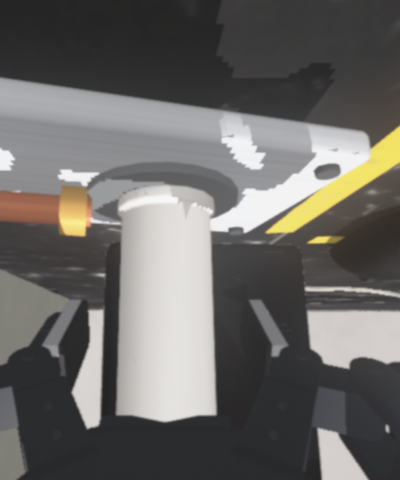

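Call:
send_rows:
  commands:
    - {"hand":6.5,"slide":[0,0,-2],"angular":[0,0,0]}
    - {"hand":6.5,"slide":[0,0,-5],"angular":[0,0,0]}
    - {"hand":6.5,"slide":[0,0,-9],"angular":[0,0,0]}
    - {"hand":6.5,"slide":[0,0,-14],"angular":[0,0,0]}
    - {"hand":6.5,"slide":[0,0,-17],"angular":[0,0,0]}
    - {"hand":6.5,"slide":[0,0,-17],"angular":[0,0,0]}

```text
time_s: 12.88
eef_pos: [0.5294, 0.0367, 0.1348]
eef_rot: [-0.026, 0.871, 0.015, 0.49]
wrist_force: [0.1, 0.7, 0.4]
opening: 0.0648
```

```bash
python3 - <<'E'
from h import *
s=manip.get_state();print(s['q'].round(3),s['eef_pos'],s['opening'],s['wrist_force'],s['time_s'])
h=np.array([np.cos(-.2),np.sin(-.2),0])
print(go([.50,-.12,.25],ori(-UP,-h)))
E
```

```text
[-0.167 -0.989 -1.211  0.336  0.194 -0.119] [0.5294478  0.03671114 0.13480546] 0.06482469504854281 [0.05214321 0.72526472 0.42137813] 12.875
(array([ -7.84, -15.46,  -9.31]), array([ 7.7, 58.4, 13.6]))
```

Call:
send_rows:
  commands:
    - {"hand":6.5,"slide":[-5,-1,-5],"angular":[1,8,2]}
    - {"hand":6.5,"slide":[-7.8,-6,-9.3],"angular":[2.6,19,4.5]}
    - {"hand":6.5,"slide":[-7.8,-11,-9.3],"angular":[4,30,7]}
    - {"hand":6.5,"slide":[-7.8,-15.5,-9.3],"angular":[5.3,40,9.3]}
    - {"hand":6.5,"slide":[-7.8,-15.5,-9.3],"angular":[6.6,50,11.6]}
    - {"hand":6.5,"slide":[-7.8,-15.5,-9.3],"angular":[7.7,58.4,13.6]}
    - {"hand":6.5,"slide":[-7.8,-15.5,-9.3],"angular":[7.7,58.4,13.6]}
    - {"hand":6.5,"slide":[-7.8,-15.5,-9.3],"angular":[7.7,58.4,13.6]}

```text
time_s: 13.88
eef_pos: [0.5, -0.1203, 0.2493]
eef_rot: [0.1, 0.995, 0.0, -0.0]
wrist_force: [0.0, -0.1, 0.9]
opening: 0.0648
```

```bash
python3 - <<'E'
from h import *
s=manip.get_state();print(s['q'].round(3),s['eef_pos'],s['eef_rot'],s['opening'],s['wrist_force'],s['time_s'])
c=manip.calibration("wrist");im=manip.get_image("wrist")[:,:,::-1].copy(); cv2.imwrite("pics/w3raw.png",im)
hub=np.array([.5637,-.158,.082]); hd=np.array([.5634,-.1106,.1295])
t=np.linspace(0,2*np.pi,60)
cv2.polylines(im,[proj(c,np.c_[hub[0]+.054*np.cos(t),hub[1]+.054*np.sin(t),0*t+.082]).astype(np.int32)],True,(0,255,0),1)
cv2.polylines(im,[proj(c,np.c_[hd[0]+.011*np.cos(t),hd[1]+.011*np.sin(t),0*t+hd[2]]).astype(np.int32)],True,(255,255,0),1)
cv2.imwrite("pics/w3.png",im)
E
```

```text
[-0.367  0.021  0.07   1.621  0.    -0.167] [ 0.5000346  -0.12026726  0.24930197] [ 9.98198997e-02  9.95005435e-01  1.50909742e-04 -3.87329758e-04] 0.0648325022519224 [ 0.02322244 -0.08671343  0.89721595] 13.875
```

View pics/w3.png

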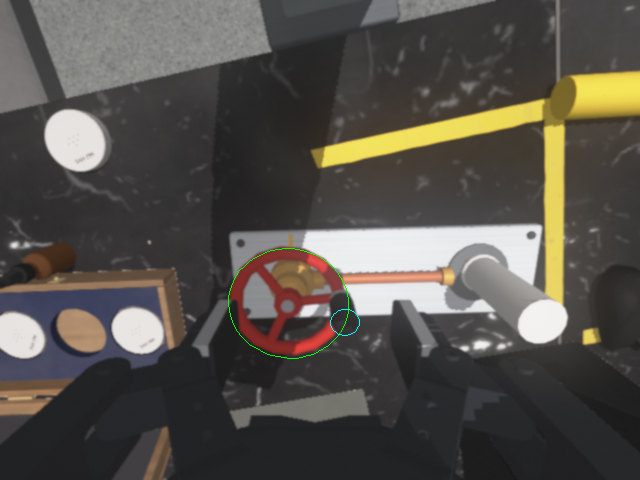

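```bash
python3 - <<'E'
from h import *
im=cv2.imread("pics/w3raw.png"); cr=im[230:370,220:420]
cr=np.clip(255*(cr/255.)**.55,0,255).astype(np.uint8)
cv2.imwrite("pics/c7.png",cv2.resize(cr,None,fx=4,fy=4,interpolation=cv2.INTER_CUBIC))
E
```

```text
(no output)
```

View pics/c7.png

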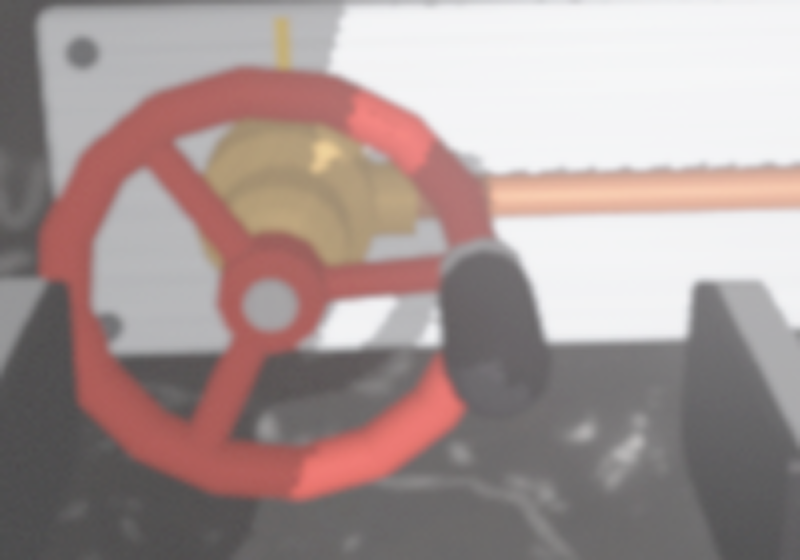

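Call:
send_rows:
  commands:
    - {"hand":6.5,"slide":[-3,1,2],"angular":[0,0,0]}
    - {"hand":6.5,"slide":[-6,2.15,4],"angular":[0,0,0]}
    - {"hand":6.5,"slide":[-6,2.15,6],"angular":[0,0,0]}
    - {"hand":6.5,"slide":[-6,2.15,9],"angular":[0,0,0]}
    - {"hand":6.5,"slide":[-6,2.15,12],"angular":[0,0,0]}
    - {"hand":6.5,"slide":[-6,2.15,13.8],"angular":[0,0,0]}
    - {"hand":6.5,"slide":[-6,2.15,13.8],"angular":[0,0,0]}
    - {"hand":1.5,"slide":[-6,2.15,13.8],"angular":[0,0,0]}
    - {"hand":1.5,"slide":[-6,2.15,13.8],"angular":[0,0,0]}
    - {"hand":1.5,"slide":[-6,2.15,13.8],"angular":[0,0,0]}
    - {"hand":1.5,"slide":[-6,2.15,13.8],"angular":[0,0,0]}
    - {"hand":1.5,"slide":[-6,2.15,13.8],"angular":[0,0,0]}
  newtons: 40

```text
time_s: 15.42
eef_pos: [0.5644, -0.1099, 0.1141]
eef_rot: [0.1, 0.995, 0.001, 0.001]
wrist_force: [1.2, 5.2, 4.6]
opening: 0.0208
```

```bash
cat >> h.py <<'E'
def arc(hub,a0,a1,step,rad=.048):
    "rows (cm, tool axes) along the handle circle from world angle a0 to a1 (deg)"
    s=manip.get_state(); r=R.from_quat(s['eef_rot'])
    p0=np.array([np.cos(np.radians(a0)),np.sin(np.radians(a0))])*rad
    n=int(np.ceil(abs(a1-a0)/step))
    for i in range(1,n+1):
        a=np.radians(a0+(a1-a0)*i/n); d=np.r_[np.array([np.cos(a),np.sin(a)])*rad-p0,0]
        print(round(np.degrees(a),1),(r.inv().apply(d)*100).round(1)[:2])
E
python3 - <<'E'
from h import *
s=manip.get_state();print(s['q'].round(3),s['eef_pos'],s['eef_rot'],s['opening'],s['wrist_force'],s['time_s'])
hub=np.array([.5637,-.158]); v=s['eef_pos'][:2]-hub; print(v,np.hypot(*v),np.degrees(np.arctan2(v[1],v[0])))
arc(hub,90,-90,15)
E
```

```text
[-0.311  0.187 -0.019  1.362  0.003 -0.111] [ 0.56439882 -0.10992901  0.11410596] [0.09952504 0.995033   0.00148768 0.00137136] 0.020787248123443687 [1.17563609 5.15979651 4.56786603] 15.425
[0.00069882 0.04807099] 0.048076065765638824 89.16713284480618
75.0 [-1.3  0.1]
60.0 [-2.5 -0.2]
45.0 [-3.6 -0.7]
30.0 [-4.5 -1.5]
15.0 [-5.2 -2.6]
0.0 [-5.7 -3.8]
-15.0 [-5.7 -5. ]
-30.0 [-5.5 -6.2]
-45.0 [-4.9 -7.4]
-60.0 [-4.1 -8.3]
-75.0 [-3.1 -9. ]
-90.0 [-1.9 -9.4]
```

Call:
send_rows:
  commands:
    - {"hand":1.5,"slide":[-1.3,0.1,0],"angular":[0,0,0]}
    - {"hand":1.5,"slide":[-2.5,-0.2,0],"angular":[0,0,0]}
    - {"hand":1.5,"slide":[-3.6,-0.7,0],"angular":[0,0,0]}
    - {"hand":1.5,"slide":[-4.5,-1.5,0],"angular":[0,0,0]}
    - {"hand":1.5,"slide":[-5.2,-2.6,0],"angular":[0,0,0]}
    - {"hand":1.5,"slide":[-5.7,-3.8,0],"angular":[0,0,0]}

```text
time_s: 16.18
eef_pos: [0.6086, -0.1603, 0.114]
eef_rot: [0.1, 0.995, -0.001, -0.003]
wrist_force: [-13.2, 3.8, 11.6]
opening: 0.0203
```

```bash
python3 - <<'E'
from h import *
s=manip.get_state();print(s['q'].round(3),s['eef_pos'],s['opening'],s['wrist_force'],s['time_s'])
hub=np.array([.5637,-.158]); v=s['eef_pos'][:2]-hub; print(v,np.hypot(*v),np.degrees(np.arctan2(v[1],v[0])))
arc(hub,0,-180,15)
E
```

```text
[-0.363  0.337  0.16   1.4   -0.003 -0.162] [ 0.60859315 -0.16029333  0.11396019] 0.020341886486144996 [-13.18131497   3.81972144  11.59088851] 16.175
[ 0.04489315 -0.00229333] 0.04495169292460054 -2.924368952806398
-15.0 [-0.1 -1.2]
-30.0 [ 0.2 -2.5]
-45.0 [ 0.7 -3.6]
-60.0 [ 1.5 -4.6]
-75.0 [ 2.6 -5.3]
-90.0 [ 3.7 -5.7]
-105.0 [ 5.  -5.7]
-120.0 [ 6.2 -5.5]
-135.0 [ 7.4 -5. ]
-150.0 [ 8.3 -4.1]
-165.0 [ 9.  -3.1]
-180.0 [ 9.4 -1.9]
```

Call:
send_rows:
  commands:
    - {"hand":1.5,"slide":[0.2,-1.2,0],"angular":[0,0,0]}
    - {"hand":1.5,"slide":[0.5,-2.5,0],"angular":[0,0,0]}
    - {"hand":1.5,"slide":[1,-3.6,0],"angular":[0,0,0]}
    - {"hand":1.5,"slide":[1.8,-4.6,0],"angular":[0,0,0]}
    - {"hand":1.5,"slide":[2.9,-5.3,0],"angular":[0,0,0]}
    - {"hand":1.5,"slide":[4,-5.7,0],"angular":[0,0,0]}

```text
time_s: 16.92
eef_pos: [0.5622, -0.2058, 0.1141]
eef_rot: [0.099, 0.995, 0.002, 0.002]
wrist_force: [2.8, 7.5, 6.0]
opening: 0.0206
```

```bash
python3 - <<'E'
from h import *
s=manip.get_state();print(s['q'].round(3),s['eef_pos'],s['opening'],s['wrist_force'],s['time_s'])
hub=np.array([.5610,-.158]); v=s['eef_pos'][:2]-hub; print(v,np.hypot(*v),np.degrees(np.arctan2(v[1],v[0])))
arc(hub,-90,-210,15)
E
```

```text
[-0.466  0.248  0.052  1.373  0.006 -0.267] [ 0.56217952 -0.20583412  0.11405385] 0.020635158672802082 [2.79847106 7.51334699 6.01815869] 16.925
[ 0.00117952 -0.04783412] 0.04784866214800009 -88.58745033102642
-105.0 [ 1.3 -0.1]
-120.0 [2.5 0.2]
-135.0 [3.6 0.7]
-150.0 [4.5 1.5]
-165.0 [5.2 2.6]
-180.0 [5.7 3.8]
-195.0 [5.7 5. ]
-210.0 [5.5 6.2]
```

Call:
send_rows:
  commands:
    - {"hand":1.5,"slide":[1.3,-0.1,0],"angular":[0,0,0]}
    - {"hand":1.5,"slide":[2.5,0.2,0],"angular":[0,0,0]}
    - {"hand":1.5,"slide":[3.6,0.7,0],"angular":[0,0,0]}
    - {"hand":1.5,"slide":[4.5,1.5,0],"angular":[0,0,0]}
    - {"hand":1.5,"slide":[5.2,2.6,0],"angular":[0,0,0]}
    - {"hand":1.5,"slide":[5.7,3.8,0],"angular":[0,0,0]}
    - {"hand":1.5,"slide":[5.7,3.8,0],"angular":[0,0,0]}

```text
time_s: 17.8
eef_pos: [0.5122, -0.1595, 0.114]
eef_rot: [0.1, 0.995, -0.001, 0.0]
wrist_force: [-0.9, 0.8, 8.9]
opening: 0.0204
```

```bash
python3 - <<'E'
from h import *
s=manip.get_state();print(s['q'].round(3),s['eef_pos'],s['opening'],s['wrist_force'],s['time_s'])
hub=np.array([.5610,-.158]); v=s['eef_pos'][:2]-hub; print(v,np.hypot(*v),np.degrees(np.arctan2(v[1],v[0])))
arc(hub,-180,-205,3)
E
```

```text
[-0.426  0.09  -0.127  1.352 -0.002 -0.225] [ 0.51223936 -0.15949742  0.11401723] 0.02043859133767527 [-0.88794869  0.79347066  8.91796   ] 17.8
[-0.04876064 -0.00149742] 0.04878363182623073 -178.24102238992947
-182.8 [0.  0.2]
-185.6 [0.1 0.5]
-188.3 [0.1 0.7]
-191.1 [0.1 0.9]
-193.9 [0.1 1.2]
-196.7 [0.1 1.4]
-199.4 [0.  1.6]
-202.2 [0.  1.8]
-205.0 [-0.   2.1]
```

Call:
send_rows:
  commands:
    - {"hand":1.5,"slide":[0,0.3,0],"angular":[0,0,0]}
    - {"hand":1.5,"slide":[0,0.6,0],"angular":[0,0,0]}
    - {"hand":1.5,"slide":[0,0.9,0],"angular":[0,0,0]}
    - {"hand":1.5,"slide":[0,1.1,0],"angular":[0,0,0]}
    - {"hand":1.5,"slide":[0,1.2,0],"angular":[0,0,0]}
    - {"hand":1.5,"slide":[0,1.2,0],"angular":[0,0,0]}

```text
time_s: 18.55
eef_pos: [0.5131, -0.1493, 0.114]
eef_rot: [0.101, 0.995, -0.003, -0.002]
wrist_force: [-5.2, -0.8, 10.8]
opening: 0.0204
```

Call:
send_rows:
  commands:
    - {"hand":1.5,"slide":[0,0.2,0],"angular":[0,0,0]}
    - {"hand":1.5,"slide":[0,0.4,0],"angular":[0,0,0]}
    - {"hand":1.5,"slide":[0,0.4,0],"angular":[0,0,0]}
    - {"hand":1.5,"slide":[0,0.4,0],"angular":[0,0,0]}

```text
time_s: 19.05
eef_pos: [0.5132, -0.1489, 0.114]
eef_rot: [0.102, 0.995, -0.007, -0.002]
wrist_force: [-7.3, -9.2, 9.2]
opening: 0.0203
```

```bash
python3 - <<'E'
from h import *
r=R.from_quat([.1,.995,0,0]); hub=np.array([.5604,-.158]); pt=lambda a:hub+.048*np.array([np.cos(np.radians(a)),np.sin(np.radians(a))])
for b,a0 in ((np.array([.5154,-.1438]),170),(pt(350),350),(pt(170),170)):
    print([ (r.inv().apply(np.r_[pt(a)-b,0])*100)[:2].round(1).tolist() for a in np.arange(a0+15,a0+181,15)])
E
```

```text
[[-0.1, -1.9], [-0.6, -3.0], [-1.4, -4.0], [-2.4, -4.7], [-3.6, -5.2], [-4.8, -5.3], [-6.1, -5.1], [-7.2, -4.6], [-8.2, -3.8], [-8.9, -2.8], [-9.4, -1.6], [-9.5, -0.4]]
[[0.2, 1.2], [0.7, 2.4], [1.5, 3.4], [2.5, 4.1], [3.7, 4.5], [4.9, 4.7], [6.2, 4.5], [7.3, 4.0], [8.3, 3.2], [9.0, 2.2], [9.5, 1.0], [9.6, -0.2]]
[[-0.2, -1.2], [-0.7, -2.4], [-1.5, -3.4], [-2.5, -4.1], [-3.7, -4.5], [-4.9, -4.7], [-6.2, -4.5], [-7.3, -4.0], [-8.3, -3.2], [-9.0, -2.2], [-9.5, -1.0], [-9.6, 0.2]]
```

Call:
send_rows:
  commands:
    - {"hand":1.5,"slide":[-0.1,-1.9,0],"angular":[0,0,0]}
    - {"hand":1.5,"slide":[-0.6,-3.0,0],"angular":[0,0,0]}
    - {"hand":1.5,"slide":[-1.4,-4.0,0],"angular":[0,0,0]}
    - {"hand":1.5,"slide":[-2.4,-4.7,0],"angular":[0,0,0]}
    - {"hand":1.5,"slide":[-3.6,-5.2,0],"angular":[0,0,0]}
    - {"hand":1.5,"slide":[-4.8,-5.3,0],"angular":[0,0,0]}
    - {"hand":1.5,"slide":[-6.1,-5.1,0],"angular":[0,0,0]}
    - {"hand":1.5,"slide":[-7.2,-4.6,0],"angular":[0,0,0]}
    - {"hand":1.5,"slide":[-8.2,-3.8,0],"angular":[0,0,0]}
    - {"hand":1.5,"slide":[-8.9,-2.8,0],"angular":[0,0,0]}
    - {"hand":1.5,"slide":[-9.4,-1.6,0],"angular":[0,0,0]}
    - {"hand":1.5,"slide":[-9.5,-0.4,0],"angular":[0,0,0]}

```text
time_s: 20.55
eef_pos: [0.6071, -0.1682, 0.114]
eef_rot: [0.101, 0.995, -0.003, -0.001]
wrist_force: [-3.3, -1.8, 9.5]
opening: 0.0202
```

Call:
send_rows:
  commands:
    - {"hand":1.5,"slide":[0.2,1.2,0],"angular":[0,0,0]}
    - {"hand":1.5,"slide":[0.7,2.4,0],"angular":[0,0,0]}
    - {"hand":1.5,"slide":[1.5,3.4,0],"angular":[0,0,0]}
    - {"hand":1.5,"slide":[2.5,4.1,0],"angular":[0,0,0]}
    - {"hand":1.5,"slide":[3.7,4.5,0],"angular":[0,0,0]}
    - {"hand":1.5,"slide":[4.9,4.7,0],"angular":[0,0,0]}
    - {"hand":1.5,"slide":[6.2,4.5,0],"angular":[0,0,0]}
    - {"hand":1.5,"slide":[7.3,4.0,0],"angular":[0,0,0]}
    - {"hand":1.5,"slide":[8.3,3.2,0],"angular":[0,0,0]}
    - {"hand":1.5,"slide":[9.0,2.2,0],"angular":[0,0,0]}
    - {"hand":1.5,"slide":[9.5,1.0,0],"angular":[0,0,0]}
    - {"hand":1.5,"slide":[9.6,-0.2,0],"angular":[0,0,0]}

```text
time_s: 22.05
eef_pos: [0.5129, -0.1494, 0.114]
eef_rot: [0.1, 0.995, -0.0, -0.0]
wrist_force: [0.9, 2.4, 8.5]
opening: 0.0202
```

Call:
send_rows:
  commands:
    - {"hand":1.5,"slide":[-0.2,-1.2,0],"angular":[0,0,0]}
    - {"hand":1.5,"slide":[-0.7,-2.4,0],"angular":[0,0,0]}
    - {"hand":1.5,"slide":[-1.5,-3.4,0],"angular":[0,0,0]}
    - {"hand":1.5,"slide":[-2.5,-4.1,0],"angular":[0,0,0]}
    - {"hand":1.5,"slide":[-3.7,-4.5,0],"angular":[0,0,0]}
    - {"hand":1.5,"slide":[-4.9,-4.7,0],"angular":[0,0,0]}
    - {"hand":1.5,"slide":[-6.2,-4.5,0],"angular":[0,0,0]}
    - {"hand":1.5,"slide":[-7.3,-4.0,0],"angular":[0,0,0]}
    - {"hand":1.5,"slide":[-8.3,-3.2,0],"angular":[0,0,0]}
    - {"hand":1.5,"slide":[-9.0,-2.2,0],"angular":[0,0,0]}
    - {"hand":1.5,"slide":[-9.5,-1.0,0],"angular":[0,0,0]}
    - {"hand":1.5,"slide":[-9.6,0.2,0],"angular":[0,0,0]}

```text
time_s: 23.55
eef_pos: [0.6071, -0.1682, 0.114]
eef_rot: [0.101, 0.995, -0.003, -0.001]
wrist_force: [-4.4, -1.4, 9.4]
opening: 0.0205
```

Call:
send_rows:
  commands:
    - {"hand":1.5,"slide":[0.2,1.2,0],"angular":[0,0,0]}
    - {"hand":1.5,"slide":[0.7,2.4,0],"angular":[0,0,0]}
    - {"hand":1.5,"slide":[1.5,3.4,0],"angular":[0,0,0]}
    - {"hand":1.5,"slide":[2.5,4.1,0],"angular":[0,0,0]}
    - {"hand":1.5,"slide":[3.7,4.5,0],"angular":[0,0,0]}
    - {"hand":1.5,"slide":[4.9,4.7,0],"angular":[0,0,0]}
    - {"hand":1.5,"slide":[6.2,4.5,0],"angular":[0,0,0]}
    - {"hand":1.5,"slide":[7.3,4.0,0],"angular":[0,0,0]}
    - {"hand":1.5,"slide":[8.3,3.2,0],"angular":[0,0,0]}
    - {"hand":1.5,"slide":[9.0,2.2,0],"angular":[0,0,0]}
    - {"hand":1.5,"slide":[9.5,1.0,0],"angular":[0,0,0]}
    - {"hand":1.5,"slide":[9.6,-0.1,0],"angular":[0,0,0]}

```text
time_s: 25.05
eef_pos: [0.5131, -0.1484, 0.114]
eef_rot: [0.1, 0.995, -0.0, -0.0]
wrist_force: [-0.4, 2.4, 8.3]
opening: 0.0207
```

Call:
send_rows:
  commands:
    - {"hand":1.5,"slide":[0,0,0],"angular":[0,0,0]}
    - {"hand":1.5,"slide":[0,0,0],"angular":[0,0,0]}
    - {"hand":1.5,"slide":[0,0,0],"angular":[0,0,0]}
    - {"hand":1.5,"slide":[0,0,0],"angular":[0,0,0]}

```text
time_s: 25.55
eef_pos: [0.5129, -0.15, 0.114]
eef_rot: [0.101, 0.995, -0.002, -0.0]
wrist_force: [-2.8, -0.9, 10.4]
opening: 0.0204
```

```bash
python3 - <<'E'
from h import *
s=manip.get_state();print(s['eef_pos'],s['joint_velocities'].round(4),s['opening'],s['wrist_force'],s['time_s'])
v=s['eef_pos'][:2]-[.5604,-.158];print(np.degrees(np.arctan2(v[1],v[0])))
a=manip.get_image("top")[:,:,::-1][170:245,220:360]; b=manip.get_image("side")[:,:,::-1][150:270,270:420]
cv2.imwrite("pics/c8.png",np.hstack([cv2.resize(a,(420,225),interpolation=2),cv2.resize(b,(281,225),interpolation=2)]))
E
```

```text
[ 0.5128583  -0.15001089  0.11403636] [ 0.0004 -0.0002  0.0003  0.0001 -0.0004 -0.0001] 0.020445644368809676 [-2.75835757 -0.89998845 10.43564404] 25.55
170.4608975865166
```

View pics/c8.png

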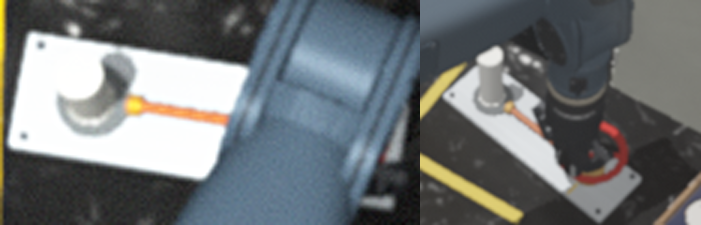

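```bash
python3 -c "
from bench import manip; print(manip.hand_in())"
```

```text
the job is handed in; nothing more can be done
None
```

I completed the task and handed it in at about 25.7 s of the 72 s; the hand-in gave no verdict.

- **Tube:** I took the white tube from the cradle, turned it mouth down and lowered it over the peg until I felt contact at 5.8 N, then let go. The wrist picture after release, and the later top and side pictures, show it upright on the seat. Contact came about 4 mm lower than I had worked out, which I put down to where I gripped it along its length. I did not measure the rim height separately.
- **Valve:** I turned it clockwise about 280°, which agrees with the 279.7° measured at the start. The stop was confirmed when a further 4 mm command moved the handle only 0.4 mm and the force rose to about 9 N. I then backed it off 720°. The handle ended 1.1 mm (about 1.3°) from its position at the stop, well inside the 0.2 rad allowed.
- **Grip at the end:** the gripper holds the handle with the jaws 20.4 mm apart, a grip setting of 40 N and the arm still. The handle is nominally 22 mm, so the jaws read slightly tight. The wrist sensor showed a steady vertical force of about 10 N that I did not explain; it is well below the 120 N limit.
- **Other objects:** the arm's path stayed away from the petri dish, the grey disc and the dropper bottle. I did not check their positions again at the end.

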